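# Scour the weld probe and hold it in the guide hole

### The job

Take the inspection probe out of its stand, put the lower end of its stem down in the middle of the beads, near the floor of the tub, and scour it by stirring widely round until most of the beads have been pushed well away from where they lay, keeping all of them in the tub. Then lower the stem upright about 45 mm deep through the guide hole in the plate on top of the flanged pipe, without ever touching the pipe or plate with the probe, and finish still holding it there, still, upright and centred in the hole. Leave the tape roll, the wrench and the hammer alone.

Things in the scene. Friction and masses are not known exactly. Their poses are not given: they have to be found in the camera images.
- probe: loose weld-inspection probe, about 160 g, upright at the start: a round steel stem 12 mm in diameter and 110 mm long pointing down, above it a black square handle 26 x 26 mm, 60 mm tall (flat faces across the body's x and y), topped by a stud 18 mm in diameter and 8 mm tall; 178 mm in all. Origin at the centre of the stem's lower end, z up to the handle.
- probe_tip (a point): centre of the lower end of the probe's stem (same point as the origin of the probe)
- probe_grip (a point): point on the probe's axis inside the square handle, 142 mm above the lower end (32 mm above the underside of the handle, 28 mm below its flat top)
- stand: fixed probe stand: a round foot 84 mm in diameter and 8 mm thick with an upright tube, 32 mm outside and 18 mm inside diameter, open at the top, its rim 120 mm above the bench. At the start the probe's stem hangs in the tube, the handle's underside resting on the rim. Origin at the centre of the underside.
- tub: fixed round steel tub, open at the top, 120 mm outside and 112 mm inside diameter, 55 mm tall, inner floor 5 mm above the bench; six beads lie in it. Origin at the centre of the underside.
- tub_floor (a point): centre of the tub's inner floor, 5 mm above the bench
- spool: fixed flanged pipe stub on end: two steel flanges 150 mm in diameter, four bolts on the upper one on a 110 mm circle (tops 100 mm above the bench), and in its middle an 80 x 80 mm guide plate 14 mm thick, its top 98 mm above the bench. A round vertical guide hole 26 mm in diameter through its centre opens into an empty 46 mm bore. Origin: centre of the underside.
- hole (a point): centre of the guide hole's mouth, at the top face of the guide plate, 98 mm above the bench; z up along the hole
- tape: bystander: roll of tape lying flat, 72 mm in diameter, 25 mm tall; origin at the centre of the underside
- wrench: bystander: steel wrench lying on the bench, about 200 mm long along its x; origin near the middle of the underside
- hammer: bystander: hammer lying on the bench, about 300 mm long along its x; origin near the middle of the underside
- bead0: loose smooth glazed ceramic deburring bead, slippery (friction about 0.25), a short cylinder 22 mm in diameter and 16 mm tall, 14 g, standing on the tub's floor; the six lie in a ring about 25 mm from the tub's centre, the middle is free. Origin at the centre of the underside.
- bead1: loose smooth glazed ceramic deburring bead, slippery (friction about 0.25), a short cylinder 22 mm in diameter and 16 mm tall, 14 g, standing on the tub's floor; the six lie in a ring about 25 mm from the tub's centre, the middle is free. Origin at the centre of the underside.
- bead2: loose smooth glazed ceramic deburring bead, slippery (friction about 0.25), a short cylinder 22 mm in diameter and 16 mm tall, 14 g, standing on the tub's floor; the six lie in a ring about 25 mm from the tub's centre, the middle is free. Origin at the centre of the underside.
- bead3: loose smooth glazed ceramic deburring bead, slippery (friction about 0.25), a short cylinder 22 mm in diameter and 16 mm tall, 14 g, standing on the tub's floor; the six lie in a ring about 25 mm from the tub's centre, the middle is free. Origin at the centre of the underside.
- bead4: loose smooth glazed ceramic deburring bead, slippery (friction about 0.25), a short cylinder 22 mm in diameter and 16 mm tall, 14 g, standing on the tub's floor; the six lie in a ring about 25 mm from the tub's centre, the middle is free. Origin at the centre of the underside.
- bead5: loose smooth glazed ceramic deburring bead, slippery (friction about 0.25), a short cylinder 22 mm in diameter and 16 mm tall, 14 g, standing on the tub's floor; the six lie in a ring about 25 mm from the tub's centre, the middle is free. Origin at the centre of the underside.

How it is judged:
By the outcome, as a careful person would: the job done as asked, in the order asked, and still so for the second after the job is handed in, while the arm keeps its last pose, push and grip.
It also fails if it takes over 70 s, if anything falls off the work surface, if the arm or the gripper's body presses on something with over 40 N, if the wrist force passes 120 N, or if a joint passes its speed limit or range.

### The arm

A 6-joint arm with a two-finger parallel gripper is mounted at the origin on the work surface. World frame = base frame: x ahead of the robot, y to its left, z up, the work surface at z = 0. Lengths are in m, angles in rad, forces in N, time in s.
With the tool pointing down it reaches from about 0.275 to 0.775 m from the base axis. Payload 14.6 kg.
Tool frame: the origin (TCP) lies between the finger pads; the fingertips stand arm.finger_overhang ahead of it and the grasp point (between the pads) is the TCP (arm.finger_overhang is the distance from the TCP to the fingertips, in m); z points along the fingers, y is the line along which they close (so a half turn about z gives the same grasp; the last joint's range is limited). The gripper opens to 85 mm and grips with 20 to 120 N. Pads are 22 mm wide; open, the fingers measure 114 mm over their backs; the gripper's body (76 mm by 85 mm) begins 54 mm behind the grasp point. The pads swing forward as they close: fully open they stand 13 mm farther back than shut.
Start: joints at [-1.481, 0.263, -0.048, 1.259, 0, 1.415], TCP at [0.127, -0.509, 0.25] pointing down, gripper open.
Joint ranges: [-2.65, 2.65], [-0.89, 1.7], [-1.18, 1.37], [-2.13, 2.11], [-1.35, 1.29], [-3.14, 3.14]. Speed limits (rad/s): [1.89, 1.89, 2.57, 2.79, 3.14, 3.14].

### API

Orientations are given as a rotation vector (axis times angle).
In Python, from bench import arm, optics, status gives the robot as it stands. Calls block until the motion is done:
- arm.move_to(position, orientation): joint-space move of the TCP to a pose.
- arm.line_to(position, ori=None, velocity=0.15, until_force=None): straight line of the TCP; ori=None keeps the orientation; velocity is the mean speed in m/s. With until_force (N) it stops when the force on the tool has changed by that much, and returns True; else False.
- arm.move_joints(angles): joint-space move.
- arm.grip(opening): opening from 0.0 (shut) to 1.0 (fully open); the grip force is fixed at half the most; returns when the fingers have stopped.
- arm.wait(seconds).
- arm.ik(position, orientation): joint angles nearest the present ones, or None.
- optics.read_camera(name): name is "scene" or "side" or "wrist"; returns the picture (400x640x3 uint8, red, green, blue); there is no depth.
- optics.camera_info(name): a dict with "fx", "fy", "cx", "cy" (pixels), "rvec" (rotation vector, rad) and "tvec" (3), from world to camera coordinates, as OpenCV has them. Camera axes: x right, y down, z forward; pixel columns grow to the right and rows downward; lengths in m; the calibration is good to about 2 mm. A picture is of the moment at which its call begins: read the wrist's pose just before it. camera_info takes no time and is no camera call; for the wrist camera it gives the pose at the moment of the call.
A pose or a line that the arm cannot do raises arm.IKError and nothing moves.
- arm.finish_job(): hands the job in; it is judged then, once.
Readings, each from a call of its own:
- status.get_time_s(): time.
- status.get_joints(): joint angles.
- status.get_joint_velocities(): joint speeds.
- status.get_joint_torque(): joint torques, N m.
- status.get_eef_pos(): TCP position.
- status.get_orientation(): TCP orientation.
- status.get_wrist_force(): force on the tool from outside, world axes, zero at the start.
- status.get_ft_torque(): the same for the moment, N m.
- status.get_finger_gap(): opening from 0.0 (shut) to 1.0 (fully open).
- status.get_gripper_force(): force on a finger pad.
Only numpy, scipy, OpenCV 4.12 (cv2) and the standard library are available. Lean on these libraries where they do the work, as an engineer would, in place of code of your own. Each camera call takes 0.05 s, during which the arm holds its last target. There are 200 camera calls.

## Working session

There is one attempt and no reset: what is moved stays moved. The work goes in short steps, each a Python script; the robot and the scene stay as the last script left them, time stands still between calls to the robot, and variables do not carry over. Pictures are saved under pics/ and viewed, at most 10 in all, crops included, and the job is handed in when it is done.

```bash
mkdir -p pics; ls
python3 - <<'E'
from bench import arm, optics, status
import cv2
for n in ("scene","side","wrist"):
    im=optics.read_camera(n); cv2.imwrite(f"pics/{n}0.png",im[:,:,::-1])
    print(n,optics.camera_info(n))
print(arm.finger_overhang,status.get_eef_pos(),status.get_orientation(),status.get_time_s())
E
```

```text
pics
scene {'fx': 404.9048496135355, 'fy': 404.9048496135355, 'cx': 317.96013462227535, 'cy': 202.6245298616155, 'rvec': array([ 1.7770647 ,  1.70373494, -0.74546429]), 'tvec': array([-0.12279483, -0.30840997,  1.64712675])}
side {'fx': 408.409140901921, 'fy': 408.409140901921, 'cx': 318.0362810115589, 'cy': 198.4685583518187, 'rvec': array([ 0.46697754, -2.78813083,  1.06275143]), 'tvec': array([0.60580843, 0.15873723, 0.97707937])}
wrist {'fx': 312.9269544158004, 'fy': 312.9269544158004, 'cx': 319.5438465343828, 'cy': 199.69820120742915, 'rvec': array([-2.27175569,  1.77465601,  0.28053883]), 'tvec': array([-0.52509358, -0.03946369,  0.38050825])}
0.019 [ 0.12721235 -0.50916444  0.24996627] [-3.11733717e+00 -3.83512204e-01 -5.72596110e-05] 0.15
```

View pics/scene0.png

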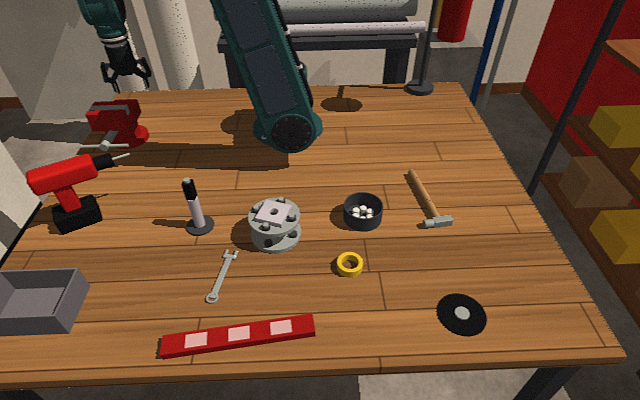

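View pics/side0.png

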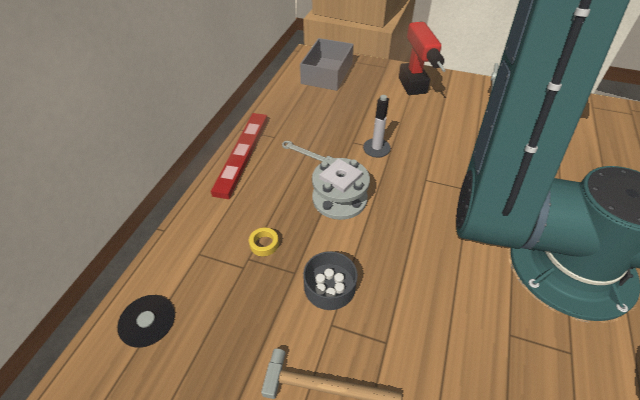

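The scene view has the probe top at (187,181), the hole at (274,212) and the tub rim at (363,205). The side view has them at (384,98), (341,174) and (331,270). I'll turn these into positions and then look from close by with the wrist camera.

```bash
cat > h.py <<'E'
from bench import arm, optics, status
import cv2, numpy as np
from scipy.spatial.transform import Rotation as R
def pix2w(ci,uv,z):
    """pixel -> world point on the plane at height z"""
    Rm=R.from_rotvec(ci['rvec']).as_matrix(); c=-Rm.T@ci['tvec']
    d=Rm.T@np.array([(uv[0]-ci['cx'])/ci['fx'],(uv[1]-ci['cy'])/ci['fy'],1])
    return c+d*(z-c[2])/d[2]
def w2pix(ci,p):
    q=R.from_rotvec(ci['rvec']).as_matrix()@np.asarray(p,float)+ci['tvec']
    return np.array([ci['fx']*q[0]/q[2]+ci['cx'],ci['fy']*q[1]/q[2]+ci['cy']])
def down(yaw):
    """tool pointing down, tool x at angle yaw in the world"""
    return (R.from_euler('z',yaw)*R.from_euler('x',np.pi)).as_rotvec()
def snap(n,name):
    ci=optics.camera_info(n); im=optics.read_camera(n); cv2.imwrite(f"pics/{name}.png",im[:,:,::-1]); return ci,im
E
python3 - <<'E'
from h import *
for nm,a,b,z in (("probetop",(187,181),(384,98),.19),("hole",(274,212),(341,174),.098),("tubrim",(363,204.5),(331,271),.055)):
    for c,uv in (("scene",a),("side",b)): print(nm,c,pix2w(optics.camera_info(c),uv,z).round(4))
Rt=R.from_rotvec(status.get_orientation()).as_matrix(); print(Rt.round(2))
ci=optics.camera_info("wrist"); Rm=R.from_rotvec(ci['rvec']).as_matrix(); c=-Rm.T@ci['tvec']
print("cam in tool",Rt.T@(c-status.get_eef_pos()),(Rt.T@Rm.T).round(2))
E
```

```text
probetop scene [ 0.5508 -0.2552  0.19  ]
probetop side [ 0.5367 -0.2486  0.19  ]
hole scene [ 0.5903 -0.0229  0.098 ]
hole side [ 0.5856 -0.0206  0.098 ]
tubrim scene [0.5275 0.241  0.055 ]
tubrim side [0.5289 0.2358 0.055 ]
[[ 0.97  0.24 -0.  ]
 [ 0.24 -0.97  0.  ]
 [ 0.   -0.   -1.  ]]
cam in tool [ 0.07914011  0.00056903 -0.12376174] [[-0.   -0.95 -0.31]
 [ 1.   -0.   -0.  ]
 [ 0.   -0.31  0.95]]
```

View pics/wrist0.png

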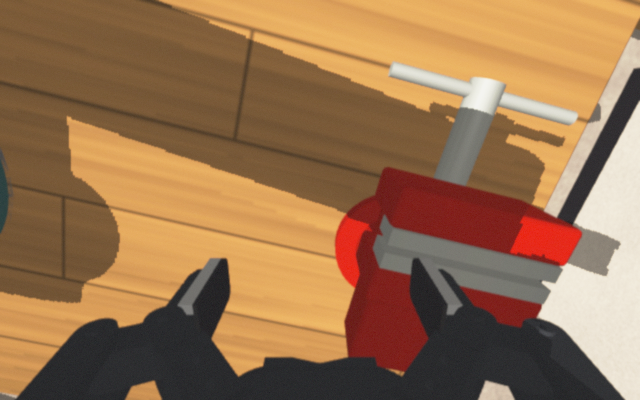

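Run:
```python
from h import *
t={}
for nm,x,y in (("tub",.528,.238),("hole",.588,-.022),("probe",.543,-.252)):
    arm.move_to([x,y,.30],down(0)); arm.wait(.3)
    ci,im=snap("wrist","w_"+nm); np.savez(f"w_{nm}.npz",**ci); print(nm,status.get_eef_pos().round(4) if hasattr(status.get_eef_pos(),'round') else status.get_eef_pos(),w2pix(ci,(x,y,{"probe":.188,"hole":.098,"tub":.055}[nm])),np.round(status.get_joints(),2),status.get_time_s())
a=[cv2.resize(cv2.imread(f"pics/w_{n}.png")[:,120:520],(400,400)) for n in("probe","hole")]
cv2.imwrite("pics/two.png",np.hstack(a))
```

```text
tub [0.528  0.2379 0.3   ] [319.12596108 168.07659664] [ 0.28  0.35  0.22  1.44  0.   -2.86] 4.05
hole [ 0.588 -0.022  0.3  ] [319.19941956 176.53378414] [-0.18  0.37  0.24  1.44 -0.    2.97] 9.1833
probe [ 0.5433 -0.2513  0.3001] [320.14620843 203.76624816] [-0.57  0.39  0.27  1.46  0.    2.57] 10.4667
```

View pics/two.png

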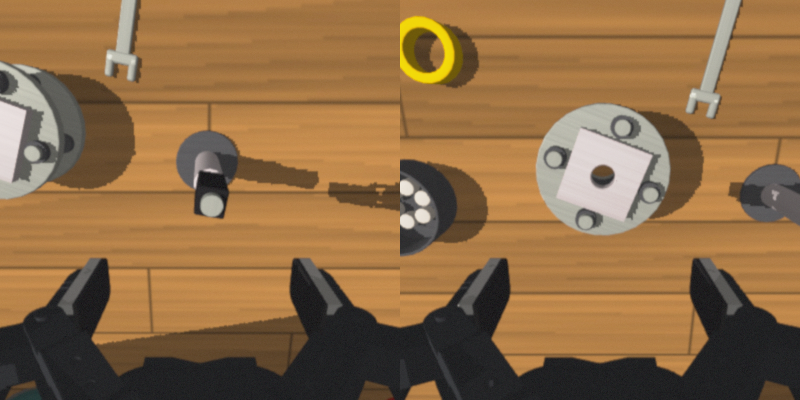

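View pics/w_tub.png

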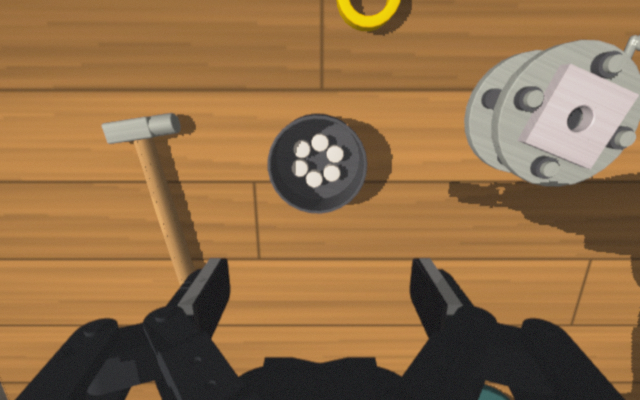

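Stud top is at about (331,205) in its wrist frame and the hole at about (322,175) in its own. The tub rim is centred near (317,164) in its view. I'll zoom in for the handle's yaw and the hole's centre.

Run:
```python
import cv2,numpy as np
def z(n,u,v,w=33):
    im=cv2.imread(f"pics/w_{n}.png")[v-w:v+w,u-w:u+w]; return cv2.resize(im,(396,396),interpolation=cv2.INTER_CUBIC)
cv2.imwrite("pics/zoom.png",np.hstack([z("probe",331,195),z("hole",322,175)]))
```

```text
(no output)
```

View pics/zoom.png

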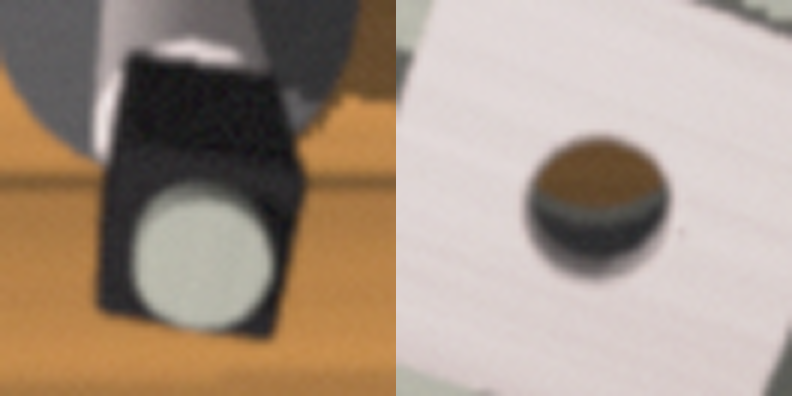

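Run:
```python
from h import *
L=lambda n:dict(np.load(f"w_{n}.npz"))
P=L("probe")
print("stud",pix2w(P,(331.4,204.4),.188))
bl,br,rt=[pix2w(P,p,.18)[:2] for p in((313.9,212.9),(343.1,217.9),(348.1,192.4))]
for d in (br-bl,rt-br): print(np.linalg.norm(d),np.degrees(np.arctan2(d[1],d[0])))
print("hole",pix2w(L("hole"),(322.1,176.3),.098))
T=L("tub"); im=cv2.imread("pics/w_tub.png")
m=(cv2.cvtColor(im,cv2.COLOR_BGR2GRAY)[150:180,230:400]); 
print("tub",pix2w(T,(317,163.5),.055))
for s in (0,1.57,): 
  for p in((.543,-.252,.152),(.53,.238,.15),(.588,-.022,.2)): print(np.round(arm.ik(p,down(s+.0)),2))
c=pix2w(T,(317,163.5),.055)
for a in np.arange(0,6.28,.2): cv2.circle(im,tuple(int(round(q)) for q in w2pix(T,c+.06*np.array([np.cos(a),np.sin(a),0]))),0,(0,0,255),-1)
cv2.circle(im,(317,164),0,(0,255,0),-1)
cv2.imwrite("pics/tubfit.png",cv2.resize(im[105:220,260:375],(575,575),interpolation=cv2.INTER_NEAREST))
```

```text
stud [ 0.54247559 -0.26095858  0.188     ]
0.024750013888291705 -100.29808673168635
0.022481764822325667 -9.038278578208551
hole [ 0.5882552  -0.02509886  0.098     ]
tub [0.53356237 0.24053164 0.055     ]
[-0.57  0.43 -0.06  1.08  0.    2.57]
[ 0.28  0.4  -0.11  1.05  0.   -2.86]
[-0.18  0.39  0.01  1.19  0.    2.97]
[-0.57  0.43 -0.06  1.08  0.    1.  ]
[ 0.28  0.4  -0.11  1.05  0.    1.85]
[-0.18  0.39  0.01  1.19  0.    1.4 ]
```

View pics/tubfit.png

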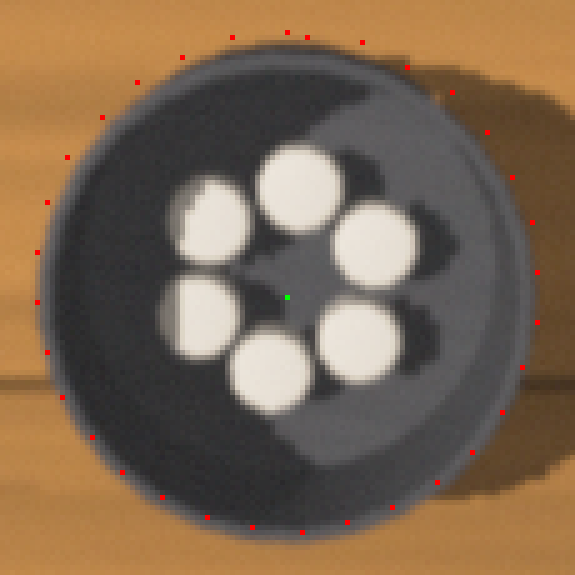

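Shifting the circle down about 2 px fits the rim, so the true centre is near (317,166) once perspective is allowed for. The beads form a ring around it. Now I'll grasp the probe.

Run:
```python
from h import *
T=dict(np.load("w_tub.npz"))
print("tub",pix2w(T,(317.1,165.6),.055),"beads",pix2w(T,(316.9,160.8),.021))
o=down(np.pi/2-.169); p=np.array([.5425,-.261,0])
arm.move_to(p+[0,0,.26],o); arm.line_to(p+[0,0,.152],velocity=.1)
print(status.get_wrist_force(),status.get_time_s())
arm.grip(0.0); print("gap",status.get_finger_gap(),status.get_gripper_force(),status.get_wrist_force())
arm.line_to(p+[0,0,.31],velocity=.12); arm.wait(.3)
print(status.get_wrist_force(),status.get_finger_gap(),status.get_time_s())
ci,im=snap("wrist","held"); e=np.array(status.get_eef_pos()); print(e,"expected tip px",w2pix(ci,e-[0,0,.142]),"exp handle bottom",w2pix(ci,e-[0,0,.032]))
```

```text
tub [0.53101712 0.24042029 0.055     ] beads [0.53032012 0.24093944 0.021     ]
[-0.29551459  0.50049671  0.01326049] 12.975
gap 0.30034876236156016 58.89057397842407 [-0.39288039  0.53007873  2.37166088]
[ 0.78837053  0.08654974 -0.6880273 ] 0.2977099107590787 15.3167
[ 0.54247681 -0.26096038  0.30988862] expected tip px [319.07651709 191.75550291] exp handle bottom [318.72305577 248.30631552]
```

View pics/held.png

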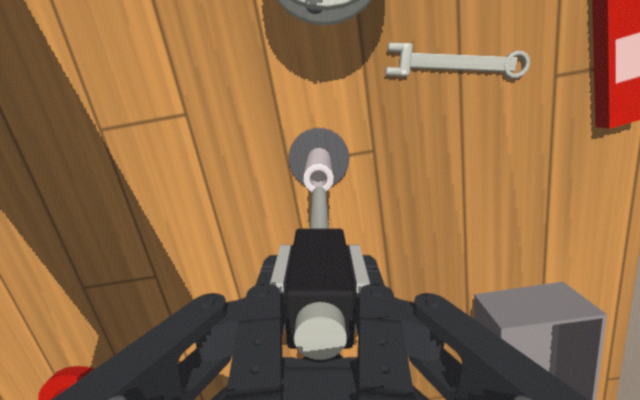

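The stem hangs straight, with its tip at about (319,188) as predicted. Next I'll carry it to the tub and stir.

Run:
```python
from h import *
c=np.array([.5307,.2406,0])
arm.line_to(c+[0,0,.31],velocity=.25)
arm.line_to(c+[0,0,.165],velocity=.15)
print("contact",arm.line_to(c+[0,0,.150],velocity=.05,until_force=5),status.get_eef_pos(),status.get_time_s())
N=20; mx=0
for k in range(1,int(3.25*N)+1):
    t=k/N; r=.026*t if t<1 else min(.026+.016*(t-1),.035); a=2*np.pi*t+.3
    arm.line_to(c+[r*np.cos(a),r*np.sin(a),.150],velocity=.07)
    f=np.linalg.norm(status.get_wrist_force()); mx=max(mx,f)
    if f>25: print("stop",t,f); break
print("maxF",mx,status.get_finger_gap(),status.get_time_s())
b=.022
arm.line_to(c+[b*np.cos(a),b*np.sin(a),.150],velocity=.05)
arm.line_to(c+[b*np.cos(a),b*np.sin(a),.31],velocity=.15)
q=c+[0,-.09,.31]; arm.line_to(q,velocity=.15); arm.wait(.2)
ci,im=snap("wrist","stirred"); print(w2pix(ci,c+[0,0,.005]),status.get_time_s())
u,v=w2pix(ci,c+[0,0,.03]).astype(int)
cv2.imwrite("pics/stirred_c.png",cv2.resize(im[max(v-80,0):v+80,u-110:u+110,::-1],None,fx=2.5,fy=2.5))
```

```text
contact False [0.53054571 0.24056882 0.14975461] 19.0917
maxF 15.850549882060365 0.29480171390031207 37.75
[307.69404373  90.8109167 ] 40.5167
```

View pics/stirred_c.png

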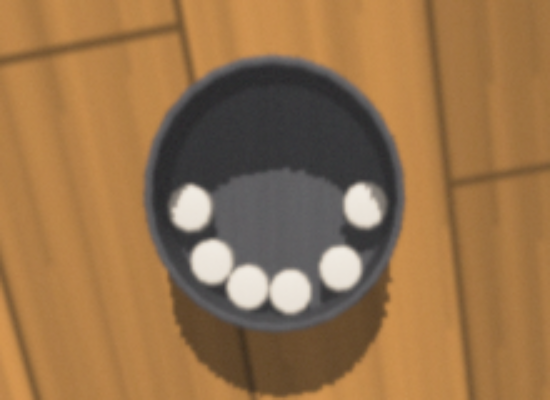

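All six beads are still in the tub, swept in a train along the wall. I'll move above the hole and check the stem's tilt and centring.

Run:
```python
from h import *
h=np.array([.5883,-.0251,0])
arm.line_to(h+[0,0,.31],velocity=.2); arm.line_to(h+[0,0,.265],velocity=.15); arm.wait(.3)
ci,im=snap("wrist","overhole"); np.savez("w_over.npz",**ci); e=np.array(status.get_eef_pos())
u,v=160,100
print(e,status.get_time_s(),"tip",w2pix(ci,e-[0,0,.142]),"handle bottom",w2pix(ci,e-[0,0,.032]),"hole",w2pix(ci,h+[0,0,.098]))
a=cv2.resize(im[110:300,250:390,::-1],None,fx=3,fy=3,interpolation=cv2.INTER_CUBIC)
ims=[]
for n in("scene","side"):
    ci2,i2=snap(n,n+"_over"); t=w2pix(ci2,e-[0,0,.10]).astype(int); print(n,"tip",w2pix(ci2,e-[0,0,.142]),"grip top",w2pix(ci2,e+[0,0,.03]),t)
    ims.append(cv2.resize(i2[t[1]-35:t[1]+35,t[0]-40:t[0]+40,::-1],(320,280),interpolation=cv2.INTER_CUBIC))
b=np.vstack(ims); b=cv2.copyMakeBorder(b,0,570-560,0,0,cv2.BORDER_CONSTANT)
cv2.imwrite("pics/over_c.png",np.hstack([a,b]))
```

```text
[ 0.58847573 -0.02511047  0.26547785] 42.3917 tip [318.75859498 191.69935649] handle bottom [318.47257163 248.16473938] hole [318.61488533 184.23381934]
scene tip [272.4433352 205.101207 ] grip top [266.33968987 155.63483561] [271 193]
side tip [340.82382403 165.36506475] grip top [343.79684236 108.79115088] [341 152]
```

View pics/over_c.png

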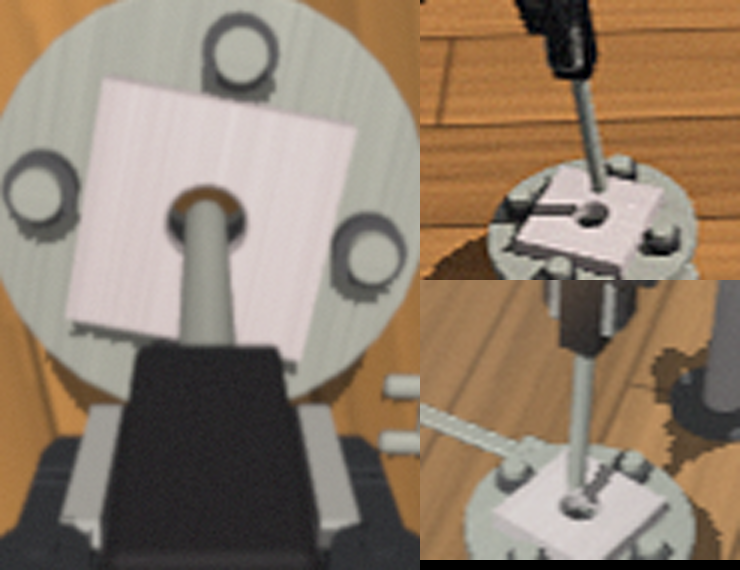

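The stem turned a little about the pad axis during stirring. Its visible end is now near px (318.5,176), against about 185 when first held. The hole is at (318.5,183), as predicted. I'll measure the edges numerically in both pictures and fit tilt and slip.

Run:
```python
from h import *
from scipy.optimize import least_squares
ci=dict(np.load("w_over.npz")); e=np.array([.58847573,-.02511047,.26547785])
o=down(np.pi/2-.169); Rt=R.from_rotvec(o)
for n in("held","overhole"):
    g=cv2.imread(f"pics/{n}.png").astype(int)
    col=g[:,315:322].mean(1)
    print(n,"tip",[(v,*col[v].astype(int)) for v in range(168,200,1)][::1])
    print("handle",[(v,int(col[v].mean())) for v in range(220,236)])
def model(q):
    th,dz=q
    Q=R.from_euler('y',th)
    P=lambda p:w2pix(ci,e+Rt.apply(Q.apply(np.array(p)+[0,0,dz])))
    tip=min(P((.006*np.cos(a),.006*np.sin(a),.142))[1] for a in np.linspace(0,6.28,60))
    return np.array([tip,P((.013,0,.032))[1]])
print("nominal",model((0,0)),model((.05,0)),model((0,.005)))
for obs in ((175.6,225.5),): print(obs,least_squares(lambda q:model(q)-obs,(0,0),x_scale=(.05,.005)).x)
for n in("scene","side"):
    c2=optics.camera_info(n); print(n,w2pix(c2,e-[0,0,.142]),w2pix(c2,e-[0,-.01,.142]),w2pix(c2,e-[0,0,.152]))
```

```text
held tip [(168, np.int64(215), np.int64(215), np.int64(225)), (169, np.int64(196), np.int64(197), np.int64(211)), (170, np.int64(156), np.int64(157), np.int64(168)), (171, np.int64(117), np.int64(118), np.int64(126)), (172, np.int64(102), np.int64(103), np.int64(110)), (173, np.int64(101), np.int64(101), np.int64(107)), (174, np.int64(100), np.int64(101), np.int64(106)), (175, np.int64(100), np.int64(101), np.int64(107)), (176, np.int64(101), np.int64(101), np.int64(107)), (177, np.int64(100), np.int64(101), np.int64(107)), (178, np.int64(101), np.int64(100), np.int64(107)), (179, np.int64(101), np.int64(101), np.int64(107)), (180, np.int64(110), np.int64(110), np.int64(117)), (181, np.int64(137), np.int64(138), np.int64(147)), (182, np.int64(168), np.int64(170), np.int64(182)), (183, np.int64(179), np.int64(181), np.int64(193)), (184, np.int64(181), np.int64(182), np.int64(195)), (185, np.int64(179), np.int64(181), np.int64(193)), (186, np.int64(172), np.int64(176), np.int64(184)), (187, np.int64(160), np.int64(167), np.int64(171)), (188, np.int64(151), np.int64(161), np.int64(162))
[... 2235 characters left out ...]
.int64(142), np.int64(152), np.int64(152)), (197, np.int64(142), np.int64(152), np.int64(153)), (198, np.int64(142), np.int64(152), np.int64(152)), (199, np.int64(142), np.int64(153), np.int64(153))]
handle [(220, 146), (221, 146), (222, 146), (223, 140), (224, 119), (225, 79), (226, 46), (227, 38), (228, 36), (229, 38), (230, 35), (231, 35), (232, 38), (233, 37), (234, 36), (235, 39)]
nominal [185.15702918 226.34279174] [177.44388812 224.10459366] [183.68738474 222.83623876]
(175.6, 225.5) [ 0.06769235 -0.00258277]
scene [272.44333656 205.10120925] [276.01638169 204.97939245] [272.75929884 207.66189335]
side [340.82382174 165.36506653] [339.65933358 167.97587122] [340.67358093 168.22401668]
```

Tilt is about 0.066 rad about the pad axis, with little slip, and the scene and side cameras agree (tip about 10 mm off). I'll tilt the tool back to set the stem upright, then measure tip against hole in the same wrist image.

```bash
cat > m.py <<'E'
from h import *
from scipy.optimize import brentq
TH=.066; Rt=R.from_rotvec(down(np.pi/2-.169))*R.from_euler('y',-TH)
tx=np.array([np.sin(.169),np.cos(.169),0]); ty=np.array([tx[1],-tx[0],0])   # world horizontals: image-up, closing line
def edge(p,i): # subpixel position of the steepest step in 1-D profile p
    g=np.abs(np.gradient(p)); k=int(g.argmax()); w=g[max(k-2,0):k+3]; return i+max(k-2,0)+(w*np.arange(len(w))).sum()/w.sum()
def circ(ci,c,r): return np.array([w2pix(ci,c+r*(np.cos(a)*tx+np.sin(a)*ty)) for a in np.linspace(0,6.28,90)])
E
python3 - <<'E'
from m import *
h=np.array([.5883,-.0251,0])
arm.line_to(h+.0012*tx+[0,0,.268],Rt.as_rotvec(),velocity=.05); arm.wait(.3)
ci,im=snap("wrist","fixed"); np.savez("w_fixed.npz",**ci); e=np.array(status.get_eef_pos()); np.save("e.npy",e)
print(e,status.get_time_s(),Rt.inv().apply(R.from_rotvec(status.get_orientation()).apply([0,0,1])))
tip=e-.0012*tx-[0,0,.142]
print("pred tip",w2pix(ci,tip),"top",circ(ci,tip,.006)[:,1].min(),"hole",w2pix(ci,h+[0,0,.098]),"range",circ(ci,h+[0,0,.098],.013).min(0),circ(ci,h+[0,0,.098],.013).max(0))
g=cv2.cvtColor(im,cv2.COLOR_RGB2GRAY).astype(int)
print("col 316-321 v160..245",g[160:246,316:322].mean(1).astype(int).tolist())
for v in (178,184,190,200,215): print(v,"u295..345",g[v,295:346].tolist())
for n in("scene","side"):
    c2,i2=snap(n,n+"_fixed"); gg=i2[:,:,:].astype(int)
    for z in (.052,.07,.09,.105,.125,.135):
        p=e-.0012*tx-[0,0,z]; u,v=w2pix(c2,p); v=int(round(v)); print(n,z,round(u,1),v,[x.tolist()[0] for x in gg[v,int(u)-9:int(u)+11]],[int(x[0])-int(x[2]) for x in gg[v,int(u)-9:int(u)+11]])
E
```

```text
[ 0.58845254 -0.02416011  0.26796128] 43.0917 [ 4.66985940e-04 -1.00271575e-04  9.99999886e-01]
pred tip [319.03053    182.95849736] top 176.4075786345114 hole [319.08810517 173.41178485] range [305.5339554  160.18360632] [332.64215594 186.21720593]
col 316-321 v160..245 [172, 123, 87, 77, 76, 76, 76, 77, 77, 78, 79, 79, 75, 61, 49, 48, 74, 117, 137, 144, 145, 146, 147, 147, 147, 147, 147, 148, 149, 149, 148, 148, 149, 149, 149, 149, 149, 148, 147, 149, 147, 147, 148, 147, 147, 147, 147, 147, 147, 147, 147, 146, 147, 146, 146, 146, 146, 145, 146, 146, 145, 145, 145, 140, 119, 78, 45, 38, 36, 36, 37, 36, 35, 36, 37, 37, 37, 35, 36, 37, 37, 35, 34, 36, 37, 37]
178 u295..345 [203, 206, 205, 204, 202, 202, 205, 204, 204, 200, 191, 165, 138, 119, 95, 70, 53, 51, 70, 100, 121, 133, 142, 146, 140, 137, 129, 108, 75, 53, 44, 50, 57, 84, 111, 127, 144, 181, 203, 208, 208, 208, 206, 206, 208, 210, 208, 210, 209, 208, 209]
184 u295..345 [205, 203, 203, 200, 201, 206, 203, 205, 202, 205, 207, 208, 207, 208, 207, 193, 156, 126, 123, 133, 139, 145, 147, 150, 152, 149, 144, 140, 133, 128, 133, 153,
[... 2594 characters left out ...]
, 151, 144, 118, 116, 143, 157, 157, 148, 125, 138, 159] [73, 70, 74, 69, 70, 69, 70, 45, 12, 6, 4, 5, 26, 64, 75, 75, 71, 59, 66, 79]
side 0.105 341.6 154 [148, 143, 146, 147, 146, 149, 146, 148, 151, 150, 140, 114, 130, 157, 140, 125, 149, 172, 168, 164] [71, 68, 68, 70, 70, 69, 71, 33, 4, 3, 5, 2, 42, 72, 65, 60, 71, 84, 80, 78]
side 0.125 341.2 160 [170, 167, 171, 181, 201, 208, 195, 166, 152, 149, 137, 112, 137, 167, 168, 168, 169, 167, 134, 84] [7, 6, 5, 8, 9, 9, 7, 5, 5, 6, 3, 4, 5, 5, 5, 6, 4, 5, 5, 3]
side 0.135 341.1 163 [195, 212, 209, 208, 211, 213, 200, 175, 152, 144, 129, 130, 180, 212, 172, 126, 128, 68, 57, 119] [8, 10, 8, 10, 9, 9, 9, 7, 4, 5, 5, 7, 6, 9, 8, 4, 6, -2, -1, 4]
```

The tip edge (176.7) and hole edge (160.7) match predictions to within half a millimetre, and the stem is upright in both fixed cameras. Now I'll lower it.

Run:
```python
from m import *
h=np.array([.5883,-.0251,0])
print(status.get_wrist_force())
print("contact",arm.line_to(h+.0010*tx+[0,0,.195],velocity=.04,until_force=4)); arm.wait(.5)
print(status.get_eef_pos(),status.get_wrist_force(),status.get_finger_gap(),status.get_time_s())
ci,im=snap("wrist","in"); e=np.array(status.get_eef_pos()); g=cv2.cvtColor(im,cv2.COLOR_RGB2GRAY).astype(int)
H=h+[0,0,.098]; r=circ(ci,H,.013); s=circ(ci,H,.006); print("pred hole",w2pix(ci,H),r.min(0),r.max(0),"stem at plate",s.min(0),s.max(0))
v=int(w2pix(ci,H)[1]); print(v,g[v,290:350].tolist()); a,b=int(r[:,1].min())-6,int(r[:,1].max())+8
print(a,g[a:b,316:322].mean(1).astype(int).tolist())
```

```text
[-0.1807931   0.14325748 -1.17029163]
contact False
[ 0.58845904 -0.02410751  0.19498946] [-0.32619455 -0.58576542 -1.54745067] 0.294319144305317 45.6667
pred hole [318.89916731 201.95518963] [301.38971093 185.39190458] [336.40857867 217.83914328] stem at plate [310.81919376 194.39648224] [326.97871831 209.36700833]
201 [201, 202, 201, 199, 197, 197, 199, 205, 202, 196, 176, 143, 103, 76, 58, 46, 45, 44, 46, 47, 72, 101, 121, 127, 134, 136, 140, 145, 148, 148, 148, 144, 140, 136, 127, 116, 88, 57, 43, 45, 47, 41, 45, 50, 65, 96, 140, 179, 201, 205, 205, 205, 203, 203, 201, 203, 204, 204, 206, 206]
179 [204, 203, 202, 203, 203, 199, 176, 130, 94, 83, 83, 98, 130, 143, 145, 145, 145, 146, 145, 145, 145, 144, 145, 145, 145, 145, 145, 144, 144, 144, 144, 144, 143, 143, 143, 144, 143, 143, 143, 143, 142, 143, 142, 141, 137, 115]
```

```bash
python3 -c "
from bench import arm
print(arm.finish_job())"
```

```text
the job is handed in; nothing more can be done
None
```

The job is handed in at about 46 s: all six beads were still in the tub after the stir, swept out to the wall, and the probe is held still and upright about 45 mm down the guide hole, centred to about 0.5 mm, with no contact felt on the way in.

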